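Set up the sharpening tub: bridge, stone holder, stone and dressing stone

TASK

Set up the sharpening tub for work, in this order: lay the wooden bridge centrally along the length of the tub so that it rests on both end rims with its two cleats inside, then set the stone holder lengthwise on the middle of the bridge, lay the full-length whetstone flat in the holder between its two rubber stops, and last rest the small chalky dressing stone flat on the middle of that whetstone. Set each thing down without letting it drop and let go of it before fetching the next; leave the short whetstone where it lies.

Things in the scene. Friction and masses are not known exactly. Their poses are not given: they have to be found in the camera images.
- tub: fixed beige plastic tub, empty, open on top: 280 (x) x 180 (y) x 75 mm high, walls 10 mm thick (inside 260 x 160), floor 10 mm thick, a 6 mm lip outside the rim (292 x 192 over all). Origin: centre of its underside, on the bench; x along its length. The level rim is 75 mm above the origin; it may stand left, middle or right.
- bridge: loose dark wooden plank 320 (x) x 60 (y) x 20 mm, 0.3 kg, lying on two cleats, each 18 (x) x 52 (y) x 12 mm high, centred 111 mm either side of the middle (outer faces 240 mm apart: 10 mm to spare at each end inside the tub). Brass screw heads on top. Origin: middle, level with the cleats' bottom; plank 12 to 32 mm above it. Seated, its origin is 63 mm above the tub's.
- holder: loose black stone holder, 0.3 kg: base 200 (x) x 54 (y) x 16 mm high, a rubber stop 17 mm long across each end up to 28 mm above the origin, inner faces 166 mm apart. Two flush steel strips; a brass thumbscrew stands out to 118 mm from the middle at +x, 12 to 27 mm up. Either way round will do. Origin: centre of underside, x along its length; stone's seat 16 mm above it.
- stone: the full-length whetstone, loose, dark grey: 150 (x) x 50 (y) x 25 mm thick, 0.42 kg. Origin: centre of its underside; x along its length. It, the bridge, the holder, the short stone and the dressing stone start flat on fixed 4 mm cardboard sheets, lengthwise roughly along world x, at least 25 mm clear of each other beside the grasp.
- dresser: the dressing stone, loose: a small off-white chalky block 60 (x) by 34 (y) by 28 mm high, 0.11 kg. Origin: centre of its underside; x along its length.
- short_stone: the short whetstone, dark grey like the full-length one but 100 (x) by 40 (y) by 20 mm thick, loose; not wanted, to be left where it lies. Origin: centre of its underside; x along its length.

How it is judged (in metres and radians):
On the way, in this order (a step that is already met when the one before it is completed fails the run):
1. the bridge lies centrally along the tub on both end rims, cleats inside, released (x of bridge in the frame of tub between -0.013 and 0.013 m and y of bridge in the frame of tub between -0.016 and 0.016 m and z of bridge in the frame of tub between 0.059 and 0.067 m and angle between bridge's own z axis and vertical below 0.05 rad and angle between the x axis of bridge and the x axis of tub, either way round below 0.14 rad and contact force between the fingers and bridge below 0.2 N and linear speed of bridge below 0.03 m/s), for 0.2 s.
2. the holder stands lengthwise on the middle of the bridge, released (x of bridge in the frame of tub between -0.013 and 0.013 m and y of bridge in the frame of tub between -0.016 and 0.016 m and z of bridge in the frame of tub between 0.059 and 0.067 m and angle between each of bridge, holder's own z axis and vertical below 0.05 rad and angle between the x axis of bridge and the x axis of tub, either way round below 0.14 rad and x of holder in the frame of bridge between -0.025 and 0.025 m and y of holder in the frame of bridge between -0.014 and 0.014 m and z of holder in the frame of bridge between 0.028 and 0.036 m and angle between the x axis of holder and the x axis of bridge, either way round below 0.14 rad and contact force between the fingers and holder below 0.2 N and linear speed of holder below 0.03 m/s), for 0.2 s.
3. the full-length whetstone lies flat between the holder's stops, released (x of bridge in the frame of tub between -0.013 and 0.013 m and y of bridge in the frame of tub between -0.016 and 0.016 m and z of bridge in the frame of tub between 0.059 and 0.067 m and angle between each of bridge, holder, stone's own z axis and vertical below 0.05 rad and angle between the x axis of bridge and the x axis of tub, either way round below 0.14 rad and x of holder in the frame of bridge between -0.025 and 0.025 m and y of holder in the frame of bridge between -0.014 and 0.014 m and z of holder in the frame of bridge between 0.028 and 0.036 m and angle between the x axis of holder and the x axis of bridge, either way round below 0.14 rad and x of stone in the frame of holder between -0.011 and 0.011 m and y of stone in the frame of holder between -0.012 and 0.012 m and z of stone in the frame of holder between 0.012 and 0.02 m and angle between the x axis of stone and the x axis of holder, either way round below 0.14 rad and contact force between the fingers and stone below 0.2 N and linear speed of stone below 0.03 m/s), for 0.2 s.
4. the dressing stone lies flat on the middle of the whetstone, released (x of bridge in the frame of tub between -0.013 and 0.013 m and y of bridge in the frame of tub between -0.016 and 0.016 m and z of bridge in the frame of tub between 0.059 and 0.067 m and angle between each of bridge, holder, stone, dresser's own z axis and vertical below 0.05 rad and angle between the x axis of bridge and the x axis of tub, either way round below 0.14 rad and x of holder in the frame of bridge between -0.025 and 0.025 m and y of holder in the frame of bridge between -0.014 and 0.014 m and z of holder in the frame of bridge between 0.028 and 0.036 m and angle between the x axis of holder and the x axis of bridge, either way round below 0.14 rad and x of stone in the frame of holder between -0.011 and 0.011 m and y of stone in the frame of holder between -0.012 and 0.012 m and z of stone in the frame of holder between 0.012 and 0.02 m and angle between the x axis of stone and the x axis of holder, either way round below 0.14 rad and x of dresser in the frame of stone between -0.03 and 0.03 m and y of dresser in the frame of stone between -0.015 and 0.015 m and z of dresser in the frame of stone between 0.021 and 0.029 m and contact force between the fingers and dresser below 0.2 N and linear speed of dresser below 0.03 m/s), for 0.2 s.
At the end, for the whole second after the job is handed in: All released, at rest, level: bridge on tub (13 mm along, 16 across), holder on bridge (25, 14), full-length stone in holder (11, 12), each aligned to 0.14 rad, dressing stone on it (30, 15, any yaw), heights to 4 mm; short stone within 15 mm of its start (all of step 4 and contact force between the fingers and bridge below 0.2 N and linear speed of each of bridge, holder, stone below 0.03 m/s and contact force between the fingers and holder below 0.2 N and contact force between the fingers and stone below 0.2 N and distance of short_stone from where it was at the start of the episode below 0.015 m); the robot touches nothing.
It fails at once if one of the four things is dropped (faster than 0.6 m/s while out of the fingers, a fall of about 18 mm) ((linear speed of bridge above 0.6 m/s and contact force between the fingers and bridge below 0.05 N) or (linear speed of holder above 0.6 m/s and contact force between the fingers and holder below 0.05 N) or (linear speed of stone above 0.6 m/s and contact force between the fingers and stone below 0.05 N) or (linear speed of dresser above 0.6 m/s and contact force between the fingers and dresser below 0.05 N)).
It fails at once if the short whetstone is shifted more than 15 mm (distance of short_stone from where it was at the start of the episode above 0.015 m).
It also fails if it takes over 128 s, if anything falls off the work surface, if the arm or the gripper's body presses on something with over 40 N, if the wrist force passes 120 N, or if a joint passes its speed limit or range.

ROBOT

A 6-joint arm with a two-finger parallel gripper is mounted at the origin on the work surface. World frame = base frame: x ahead of the robot, y to its left, z up, the work surface at z = 0. Lengths are in mm, angles in rad, forces in N, time in s.
With the tool pointing down it reaches from about 350 to 875 mm from the base axis. Payload 4.2 kg.
Tool frame: the origin (TCP) lies between the finger pads; the fingertips stand 8 mm ahead of it and the grasp point (between the pads) lies 11 mm behind it; z points along the fingers, y is the line along which they close (so a half turn about z gives the same grasp; the last joint's range is limited). The gripper opens to 85 mm and grips with 20 to 120 N. Pads are 22 mm wide; open, the fingers measure 114 mm over their backs; the gripper's body (76 mm by 85 mm) begins 54 mm behind the grasp point. The pads swing forward as they close: fully open they stand 13 mm farther back than shut.
Start: joints at [1.388, 0.385, 0.008, 0, -1.194, -0.259], TCP at [267.196, 564.983, 239.312] pointing down, gripper open.
Joint ranges: [-3.14, 3.14], [-1.21, 2.06], [-1.07, 1.41], [-3.16, 2.05], [-2.99, -0.16], [-3.1, 3.1]. Speed limits (rad/s): [2.79, 2.79, 3.14, 3.14, 3.14, 3.14].

INTERFACE

Orientations are given as a unit quaternion [x, y, z, w].
In Python, from bench import read_state, get_image, camera_params, job_done gives the robot as it stands.
- The arm moves only by the tool drive_tool, never from a script. Its argument "moves" is a list that holds one entry, the list of rows, each a list of 7 numbers: the shift along the tool's x, y, z in m, then the turn, a rotation vector about the tool's x, y, z in rad, then the closure in counts, from 0 (fully open) to 255 (shut). A call has 1 to 8 rows; each row shifts and turns the commanded pose from where the row before left it, along the tool's axes as they then stand; what a row does not reach is not made up. A row lasts 1/12 s, in which the tool goes at most 41.7 mm and 7.16 degrees, less where a joint would pass 70% of its speed; a pose out of reach is approached as far as the arm can. A call is refused whole if a number of a shift passes 0.0417 or a number of a turn 0.125, either way. A call with a gripper value outside its range is refused whole. The fingers move at their own pace and stop on an object; the grip force is fixed at half the most. Time passes only in rows, so rows that do not move let the fingers close. It gives the time, the measured TCP pose, the force and the opening at its end, in the units of the state.
- read_state(): the state, without advancing time (a new reading comes with each control period).
- get_image(name): name is "side" or "top"; returns the picture (400x640x3 uint8, blue, green, red); there is no depth.
- camera_params(name): a dict with "mtx" (3x3 intrinsics, pixels), "extrinsics" (4x4, takes a point from camera to world coordinates). Camera axes: x right, y up, looking along -z (the intrinsics and any distortion apply to the point x, -y, -z); pixel columns grow to the right and rows downward; lengths in mm; the calibration is good to about 2 mm. A picture is of the moment at which its call begins. camera_params takes no time and is no camera call.
- job_done(): hands the job in, once; it reports no verdict.
The state is a dict: "clock": time; "joints": joint angles; "joint_vel": joint speeds; "joint_efforts": joint torques, N m; "position": TCP position; "ee_rot": TCP orientation; "contact_force": force on the tool from outside, world axes, zero at the start; "wrist_torque": the same for the moment, N m; "gripper_width": finger opening in mm.
Only numpy, scipy, OpenCV 4.12 (cv2) and the standard library are available. Lean on these libraries where they do the work, as an engineer would, in place of code of your own. Each camera call takes 0.05 s, during which the arm holds its last target. There are 200 camera calls.

## Working session

There is one attempt and no reset: what is moved stays moved. The work goes in short steps, Python scripts to look and compute and a tool call to move; the robot and the scene stay as the last step left them, time stands still between calls to the robot, and variables do not carry over. Pictures are saved under pics/ and viewed, on a budget of 14 in all, crops included, one or two more only if the job needs it, and the job is handed in when it is done.

Besides the shell and the picture viewer there is one more tool, called after ">>>" as name([rows], argument=value, ...), one row to a line, values as JSON. drive_tool: Moves the arm, as the interface text tells. Its arguments: {"type":"object","properties":{"moves":{"type":"array"}},"required":["moves"]}

```bash
mkdir -p pics; cat > h.py <<'E'
import numpy as np, cv2
from bench import read_state,get_image,camera_params,job_done
def px2w(name,uv,z):
    c=camera_params(name);K=np.array(c["mtx"]);E=np.array(c["extrinsics"])
    uv=np.atleast_2d(np.array(uv,float));d=np.array(c.get("dist",np.zeros(5)),float) if "dist" in c else None
    n=cv2.undistortPoints(uv[:,None],K,d)[:,0]
    r=np.c_[n[:,0],-n[:,1],-np.ones(len(n))]@E[:3,:3].T
    o=E[:3,3];return o+r*((z-o[2])/r[:,2])[:,None]
def w2px(name,P):
    c=camera_params(name);K=np.array(c["mtx"]);E=np.linalg.inv(np.array(c["extrinsics"]))
    q=np.atleast_2d(P)@E[:3,:3].T+E[:3,3];q=np.c_[q[:,0],-q[:,1],-q[:,2]]@K.T
    return q[:,:2]/q[:,2:]
E
python3 - <<'E'
from h import *
for n in("top","side"):
    print(camera_params(n)); cv2.imwrite(f"pics/{n}0.png",get_image(n))
print(read_state())
E
```

```text
{'mtx': array([[507.01084274,   0.        , 317.36978998],
       [  0.        , 507.01084274, 203.54318964],
       [  0.        ,   0.        ,   1.        ]]), 'extrinsics': array([[ 2.76574817e-02,  9.81299952e-01, -1.90487446e-01,
         3.01824524e+02],
       [-9.99534458e-01,  2.96040508e-02,  7.38026393e-03,
        -6.92736563e+00],
       [ 1.28814527e-02,  1.90194646e-01,  9.81661889e-01,
         1.18972266e+03],
       [ 0.00000000e+00,  0.00000000e+00,  0.00000000e+00,
         1.00000000e+00]])}
{'mtx': array([[470.89490695,   0.        , 322.17621219],
       [  0.        , 470.89490695, 193.41310424],
       [  0.        ,   0.        ,   1.        ]]), 'extrinsics': array([[ 9.98825860e-01,  8.57300991e-03, -4.76802442e-02,
         4.88845075e+02],
       [-4.31090064e-02,  6.06325856e-01, -7.94046957e-01,
        -9.19151177e+02],
       [ 2.21023925e-02,  7.95170082e-01,  6.05983518e-01,
         7.36957843e+02],
       [ 0.00000000e+00,  0.00000000e+00,  0.00000000e+00,
         1.00000000e+00]])}
{'clock': 0.1, 'joints': array([ 1.38762968e+00,  3.85484488e-01,  6.76104887e-03, -4.24473944e-04,
       -1.19402425e+00, -2.58599902e-01]), 'joint_vel': array([ 0.00124657, -0.00145077,  0.00259034,  0.00172409, -0.00024475,
        0.00042525]), 'joint_efforts': array([-1.38453095e-03, -3.93318307e+01,  1.88931137e+01,  4.19799820e+00,
       -2.58428001e-03,  7.40422763e-06]), 'position': array([266.97969247, 564.54170814, 238.32905348]), 'ee_rot': array([ 9.75686676e-01, -2.19167790e-01, -1.60342884e-04,  9.82423610e-04]), 'contact_force': array([-0.15097826, -0.0659395 ,  0.02092757]), 'wrist_torque': array([0.00445219, 0.01860642, 0.03982185]), 'gripper_width': 85.5588074291341}
```

View pics/top0.png

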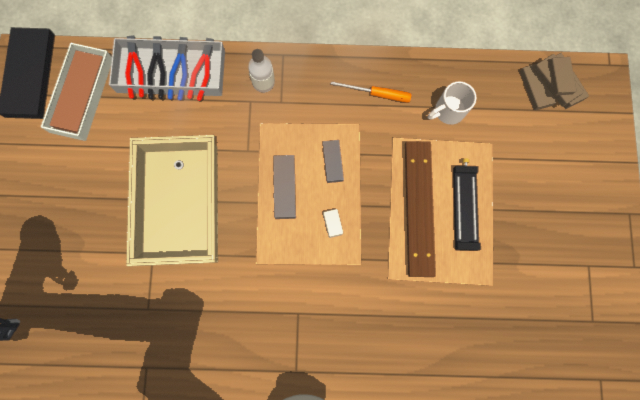

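View pics/side0.png

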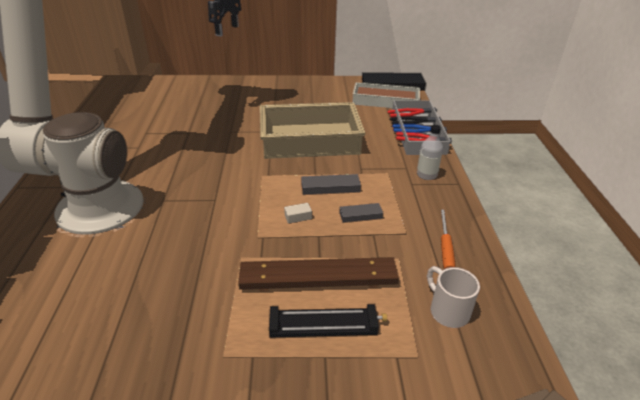

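```bash
python3 - <<'E'
from h import *
im=cv2.imread("pics/top0.png")
def crop(x,y,w,h,s):
    return cv2.resize(im[y:y+h,x:x+w],None,fx=s,fy=s,interpolation=cv2.INTER_CUBIC)
a=crop(395,130,100,150,4);b=crop(262,130,100,150,4)
cv2.imwrite("pics/c1.png",np.hstack([b,a]))
cv2.imwrite("pics/c2.png",crop(120,130,105,140,4))
E
```

```text
(no output)
```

View pics/c1.png

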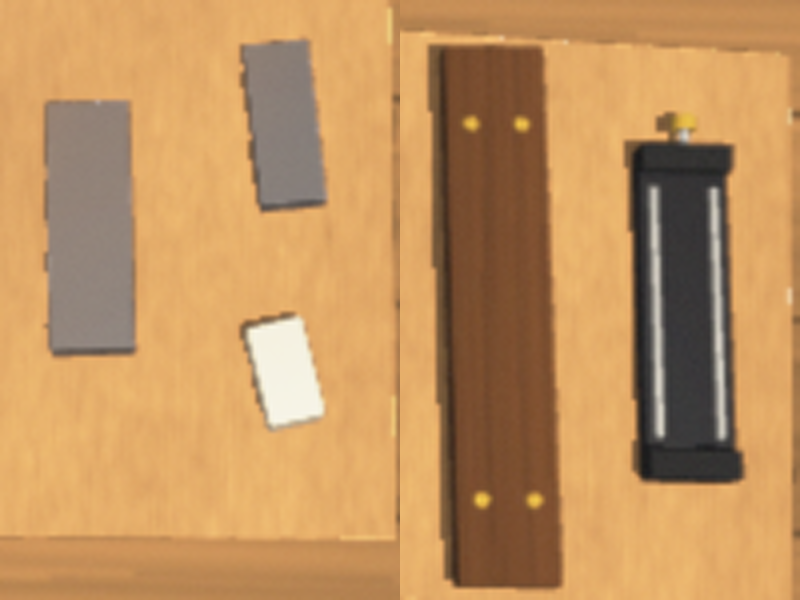

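View pics/c2.png

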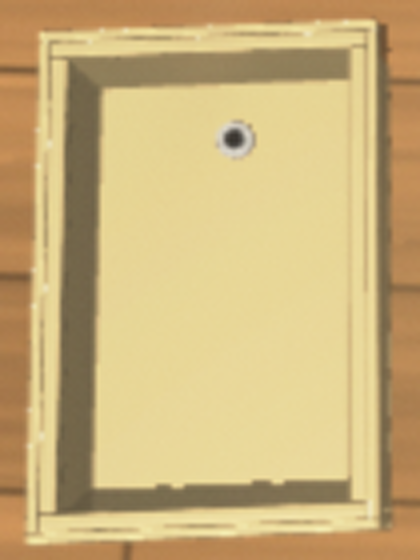

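```bash
cat >> h.py <<'E'
def rect(p,z,off,s=4,name="top"):
    p=(np.array(p,float)+.5)/s-.5+np.array(off)
    w=px2w(name,p,z)[:,:2]  # order TL TR BR BL in image (up=+x,right=-y)
    c=w.mean(0);u=(w[0]+w[1]-w[2]-w[3])/2;v=(w[0]+w[3]-w[1]-w[2])/2
    return c.round(1),"L",np.linalg.norm(u).round(1),"W",np.linalg.norm(v).round(1),"yaw",np.arctan2(u[1],u[0]).round(3),np.arctan2(-v[0],v[1]).round(3)
E
python3 - <<'E'
from h import *
o=(262,130);b=(295,130)
print("stone",rect([(46,101),(129,101),(134,347),(52,350)],29,o))
print("short",rect([(242,45),(308,40),(325,200),(262,206)],24,o))
print("dres",rect([(247,328),(300,317),(324,414),(271,428)],32,o))
print("bridge",rect([(441,46),(541,46),(562,585),(460,586)],36,b))
print("holder",rect([(638,146),(732,147),(742,474),(645,474)],32,b))
t=(120,130)
print("tub out",rect([(40,33),(375,20),(388,522),(30,540)],75,t))
print("tub in",rect([(66,57),(352,46),(351,502),(55,514)],75,t))
from scipy.spatial.transform import Rotation as R
print(R.from_quat(read_state()['ee_rot']).as_matrix().round(3))
print(px2w("top",[(172,200)],75))
E
```

```text
stone (array([567.9,  63.4]), 'L', np.float64(149.0), 'W', np.float64(48.4), 'yaw', np.float64(0.062), np.float64(0.049))
short (array([634.4, -49.2]), 'L', np.float64(99.5), 'W', np.float64(38.6), 'yaw', np.float64(0.133), np.float64(0.119))
dres (array([483. , -52.9]), 'L', np.float64(59.1), 'W', np.float64(31.5), 'yaw', np.float64(0.259), np.float64(0.263))
bridge (array([ 525.1, -253.5]), 'L', np.float64(318.3), 'W', np.float64(58.8), 'yaw', np.float64(0.026), np.float64(0.035))
holder (array([ 529.9, -364.5]), 'L', np.float64(194.4), 'W', np.float64(55.9), 'yaw', np.float64(-0.003), np.float64(0.025))
tub out (array([521.4, 310.5]), 'L', np.float64(288.2), 'W', np.float64(192.6), 'yaw', np.float64(0.085), np.float64(0.076))
tub in (array([520.2, 311.7]), 'L', np.float64(260.5), 'W', np.float64(161.8), 'yaw', np.float64(0.069), np.float64(0.071))
[[ 0.904 -0.428 -0.001]
 [-0.428 -0.904 -0.002]
 [ 0.     0.002 -1.   ]]
[[516.39753071 309.59612214  75.        ]]
```

```bash
cat >> h.py <<'E'
from scipy.spatial.transform import Rotation as R
def go(x,y,z,yaw):
    s=read_state();M=R.from_quat(s['ee_rot']).as_matrix()
    T=R.from_euler('z',yaw).as_matrix()@np.diag([1,-1,-1])
    print("t",s['clock'],"pos",s['position'].round(1),"F",np.round(s['contact_force'],1),"w",round(s['gripper_width'],1))
    print("shift in final yaw axes mm",(T.T@(np.array([x,y,z])-s['position'])).round(1),"turn",R.from_matrix(M.T@T).as_rotvec().round(3))
E
python3 -c "
from h import *
go(525,-253.5,130,.03)"
```

```text
t 0.1 pos [267.  564.5 238.3] F [-0.2 -0.1  0. ] w 85.6
shift in final yaw axes mm [233.4 825.4 108.3] turn [ 0.002  0.    -0.472]
```

>>> drive_tool([
  [[0,0,0,0,0,-0.118,0],[0,0,0,0,0,-0.118,0],[0,0,0,0,0,-0.118,0],[0,0,0,0,0,-0.118,0],[0.03,0.02,0,0,0,0,0],[0.04,0.03,0,0,0,0,0],[0.04,0.04,0,0,0,0,0],[0.04,0.04,0,0,0,0,0]],
])

```text
clock: 0.77
position: [393.2, 463.6, 238.5]
ee_rot: [1.0, 0.016, -0.0, 0.001]
contact_force: [0.4, 0.5, 0.0]
gripper_width: 85.3
```

```bash
python3 -c "
from h import *
go(525,-253.5,130,.03)"
```

```text
t 0.7667 pos [393.2 463.6 238.5] F [0.4 0.5 0. ] w 85.3
shift in final yaw axes mm [110.2 720.8 108.5] turn [0.001 0.001 0.001]
```

>>> drive_tool([
  [[0.02,0.04,0,0,0,0,0],[0.02,0.04,0,0,0,0,0],[0.02,0.04,0,0,0,0,0],[0.02,0.04,0,0,0,0,0],[0,0.04,0,0,0,0,0],[0,0.04,0,0,0,0,0],[0,0.04,0,0,0,0,0],[0,0.04,0,0,0,0,0]],
])

```text
clock: 1.43
position: [475.8, 156.0, 238.9]
ee_rot: [1.0, 0.015, -0.0, 0.0]
contact_force: [1.2, -0.0, 0.6]
gripper_width: 85.4
```

>>> drive_tool([
  [[0,0.04,0,0,0,0,0],[0,0.04,0,0,0,0,0],[0,0.04,0.01,0,0,0,0],[0,0.04,0.02,0,0,0,0],[0,0.04,0.02,0,0,0,0],[0,0.04,0.02,0,0,0,0],[0,0.04,0.02,0,0,0,0],[0,0.04,0.02,0,0,0,0]],
])

```text
clock: 2.1
position: [485.1, -149.8, 135.2]
ee_rot: [1.0, 0.015, -0.0, -0.0]
contact_force: [1.1, 0.4, 0.7]
gripper_width: 85.8
```

>>> drive_tool([
  [[0,0.03,0,0,0,0,0],[0,0.02,0,0,0,0,0],[0,0,0,0,0,0,0],[0,0,0,0,0,0,0],[0,0,0,0,0,0,0]],
])

```text
clock: 2.52
position: [486.9, -197.7, 135.9]
ee_rot: [1.0, 0.015, -0.0, -0.0]
contact_force: [-0.5, -0.7, 0.1]
gripper_width: 85.6
```

```bash
python3 -c "
from h import *
go(525,-253.5,17,.03)"
```

```text
t 2.5167 pos [ 486.9 -197.7  135.9] F [-0.5 -0.7  0.1] w 85.6
shift in final yaw axes mm [ 36.5  56.9 118.9] turn [-0.     0.001  0.   ]
```

>>> drive_tool([
  [[0.0185,0.0285,0.01,0,0,0,0],[0.018,0.0285,0.01,0,0,0,0],[0,0,0.03,0,0,0,0],[0,0,0.025,0,0,0,0],[0,0,0.012,0,0,0,0],[0,0,0,0,0,0,0],[0,0,0,0,0,0,0]],
])

```text
clock: 3.1
position: [525.5, -252.8, 49.0]
ee_rot: [1.0, 0.016, -0.001, 0.0]
contact_force: [-0.3, 0.9, 1.0]
gripper_width: 85.7
```

```bash
python3 - <<'E'
from h import *
go(525,-253.5,17,.03)
a=get_image("top")[120:300,360:500];b=get_image("side")[180:360,210:430]
cv2.imwrite("pics/p1.png",np.hstack([cv2.resize(a,None,fx=2.2,fy=2.2,interpolation=2),cv2.resize(b,None,fx=2.2,fy=2.2,interpolation=2)]))
E
```

```text
t 3.1 pos [ 525.5 -252.8   49. ] F [-0.3  0.9  1. ] w 85.7
shift in final yaw axes mm [-0.5  0.6 32. ] turn [0.    0.001 0.002]
```

View pics/p1.png

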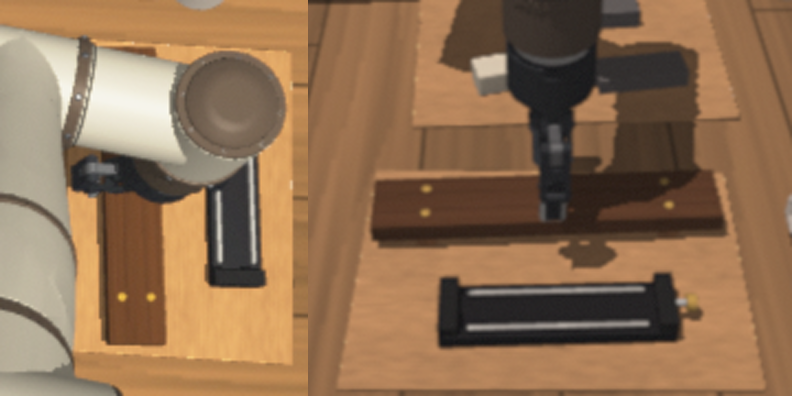

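The crop shows the tool midway along the plank, near finger just clear of its near edge, with the holder well clear. Descending and gripping.

>>> drive_tool([
  [[0,0,0.015,0,0,0,0],[0,0,0.012,0,0,0,0],[0,0,0.005,0,0,0,0],[0,0,0,0,0,0,0],[0,0,0,0,0,0,255],[0,0,0,0,0,0,255],[0,0,0,0,0,0,255],[0,0,0,0,0,0,255]],
])

```text
clock: 3.87
position: [526.5, -254.2, 18.9]
ee_rot: [1.0, 0.015, 0.001, 0.001]
contact_force: [-1.1, 0.9, 5.5]
gripper_width: 58.9
```

>>> drive_tool([
  [[0,0,0,0,0,0,255],[0,0,0,0,0,0,255],[0,0,0,0,0,0,255],[0,0,0,0,0,0,255],[0,0,-0.005,0,0,0,255],[0,0,-0.015,0,0,0,255],[0,0,-0.03,0,0,0,255],[0,0,0,0,0,0,255]],
])

```text
clock: 4.53
position: [528.0, -254.8, 71.5]
ee_rot: [1.0, 0.016, 0.004, 0.001]
contact_force: [1.9, -0.3, -2.2]
gripper_width: 58.9
```

>>> drive_tool([
  [[0,0,-0.04,0,0,0,255],[0,0,-0.035,0,0,0,255],[0,0,0,0,0,0,255],[0,0,0,0,0,0,255],[0,0,0,0,0,0,255],[0,0,0,0,0,0,255]],
])

```text
clock: 5.03
position: [523.6, -253.4, 139.7]
ee_rot: [1.0, 0.015, -0.002, -0.001]
contact_force: [-0.3, -0.3, -4.9]
gripper_width: 59.0
```

```bash
python3 - <<'E'
from h import *
go(521,311,150,.074)
cv2.imwrite("pics/p2.png",cv2.resize(get_image("side")[130:330,190:440],None,fx=3,fy=3,interpolation=2))
E
```

```text
t 5.0333 pos [ 523.6 -253.4  139.7] F [-0.3 -0.3 -4.9] w 59.0
shift in final yaw axes mm [  39.2 -563.   -10.3] turn [-0.002  0.005 -0.045]
```

View pics/p2.png

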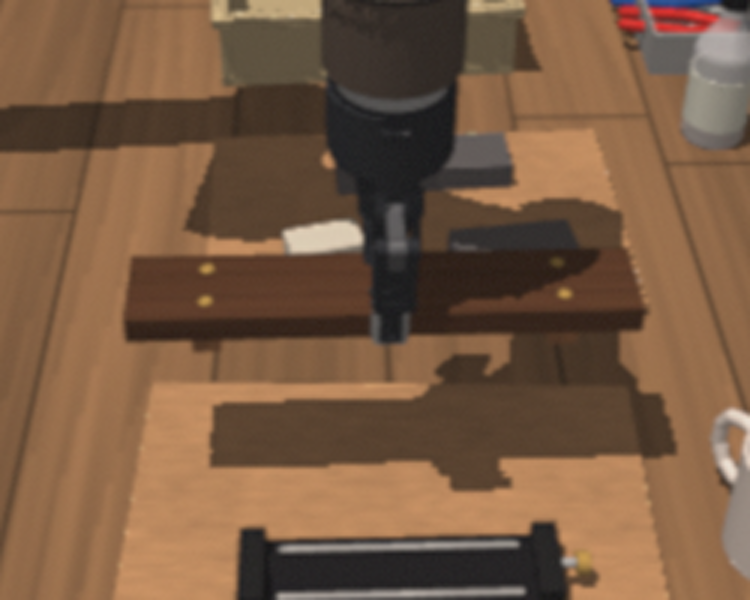

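The bridge hangs level in the fingers (near top edge from (126,322) to (643,308) in the crop).

```bash
python3 - <<'E'
from h import *
p=(np.array([(126,322),(643,308),(133,258),(632,248)],float)+.5)/3-.5+np.array((190,130))
for z in(155,157,160): w=px2w("side",p,z); print(z,w.round(1)[:,:2].tolist(),w[:2].mean(0).round(1),np.linalg.norm(w[0]-w[1]).round(1))
E
```

```text
155 [[365.4, -284.1], [681.0, -277.4], [363.3, -224.2], [684.4, -219.5]] [ 523.2 -280.8  155. ] 315.7
157 [[365.8, -286.3], [680.3, -279.6], [363.7, -226.6], [683.7, -221.9]] [ 523.1 -283.   157. ] 314.6
160 [[366.4, -289.6], [679.4, -283.0], [364.4, -230.2], [682.7, -225.5]] [ 522.9 -286.3  160. ] 313.0
```

>>> drive_tool([
  [[0,0,0,0,0,-0.045,255],[0.002,-0.025,0,0,0,0,255],[0.003,-0.038,0,0,0,0,255],[0.003,-0.038,0,0,0,0,255],[0.003,-0.038,0,0,0,0,255],[0.003,-0.038,0,0,0,0,255],[0.003,-0.038,0,0,0,0,255],[0.003,-0.038,0,0,0,0,255]],
])

```text
clock: 5.75
position: [525.2, 1.5, 140.7]
ee_rot: [0.999, 0.037, -0.001, 0.0]
contact_force: [1.5, -0.6, -3.9]
gripper_width: 58.8
```

>>> drive_tool([
  [[0.003,-0.038,0,0,0,0,255],[0.003,-0.038,0,0,0,0,255],[0.003,-0.038,0,0,0,0,255],[0.003,-0.038,0,0,0,0,255],[0.003,-0.038,0,0,0,0,255],[0.003,-0.038,0,0,0,0,255],[0.001,-0.038,0,0,0,0,255],[0,-0.03,0,0,0,0,255]],
])

```text
clock: 6.42
position: [522.2, 298.9, 140.3]
ee_rot: [0.999, 0.038, -0.001, 0.001]
contact_force: [-0.1, 0.1, -4.0]
gripper_width: 58.6
```

>>> drive_tool([
  [[0,-0.014,0,0,0,0,255],[0,0,0,0,0,0,255],[0,0,0,0,0,0,255],[0,0,0,0,0,0,255],[0,0,0,0,0,0,255],[0,0,0,0,0,0,255]],
])

```text
clock: 6.92
position: [522.0, 309.0, 142.0]
ee_rot: [0.999, 0.037, -0.0, 0.0]
contact_force: [0.3, 0.3, -3.5]
gripper_width: 58.6
```

```bash
python3 - <<'E'
from h import *
go(521,311,100,.074)
a=get_image("top")[110:290,100:240];b=get_image("side")[40:190,220:400]
cv2.imwrite("pics/p3.png",np.hstack([cv2.resize(a,(350,450),interpolation=2),cv2.resize(b,(540-90,450),interpolation=2)]))
E
```

```text
t 6.9167 pos [522. 309. 142.] F [ 0.3  0.3 -3.5] w 58.6
shift in final yaw axes mm [-0.9 -2.  42. ] turn [ 0.     0.001 -0.   ]
```

View pics/p3.png

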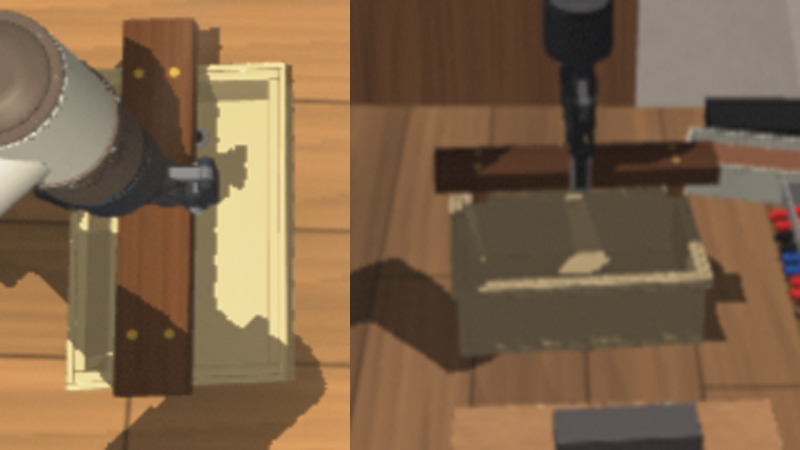

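Held over the tub, aligned; bridge top corners in the left panel ≈ (123,20), (196,18), (191,393), (115,394).

```bash
python3 - <<'E'
from h import *
print(rect([(123,20),(196,18),(191,393),(115,394)],158.5,(100,110),2.5))
E
```

```text
(array([520.7, 307.8]), 'L', np.float64(318.1), 'W', np.float64(61.5), 'yaw', np.float64(0.069), np.float64(0.052))
```

>>> drive_tool([
  [[-0.001,-0.002,0.02,0,0,0,255],[0,0,0.02,0,0,0,255],[0,0,0.01,0,0,0,255],[0,0,0.005,0,0,0,255],[0,0,0,0,0,0,255],[0,0,0,0,0,0,255],[0,0,0,0,0,0,255]],
])

```text
clock: 7.6
position: [521.6, 312.9, 88.4]
ee_rot: [0.999, 0.038, 0.001, -0.001]
contact_force: [-0.4, 0.9, -4.1]
gripper_width: 58.9
```

>>> drive_tool([
  [[0,0,0.003,0,0,0,255],[0,0,0.003,0,0,0,255],[0,0,0.002,0,0,0,255],[0,0,0.001,0,0,0,255],[0,0,0,0,0,0,255],[0,0,0,0,0,0,255]],
])

```text
clock: 8.1
position: [520.8, 312.4, 78.2]
ee_rot: [0.999, 0.038, 0.0, -0.0]
contact_force: [-0.4, -0.0, -3.5]
gripper_width: 58.7
```

>>> drive_tool([
  [[0,0,0.001,0,0,0,255],[0,0,0,0,0,0,255],[0,0,0,0,0,0,255]],
])

```text
clock: 8.35
position: [520.9, 312.5, 77.9]
ee_rot: [0.999, 0.038, 0.0, -0.0]
contact_force: [-2.0, -1.3, 1.9]
gripper_width: 58.9
```

>>> drive_tool([
  [[0,0,0.001,0,0,0,255],[0,0,0,0,0,0,255],[0,0,0,0,0,0,255]],
])

```text
clock: 8.6
position: [520.9, 312.5, 77.9]
ee_rot: [0.999, 0.038, 0.0, -0.0]
contact_force: [-4.2, -2.6, 7.0]
gripper_width: 58.6
```

>>> drive_tool([
  [[0,0,0,0,0,0,160],[0,0,0,0,0,0,100],[0,0,0,0,0,0,0],[0,0,0,0,0,0,0],[0,0,0,0,0,0,0],[0,0,0,0,0,0,0],[0,0,0,0,0,0,0],[0,0,0,0,0,0,0]],
])

```text
clock: 9.27
position: [520.9, 312.4, 76.0]
ee_rot: [0.999, 0.038, 0.0, 0.0]
contact_force: [0.9, 0.2, 0.6]
gripper_width: 85.4
```

>>> drive_tool([
  [[0,0,-0.01,0,0,0,0],[0,0,-0.03,0,0,0,0],[0,0,-0.04,0,0,0,0],[0,0.02,-0.03,0,0,0,0],[0,0.04,0,0,0,0,0],[0,0.041,0,0,0,0,0],[0,0.041,0,0,0,0,0],[0,0.041,0,0,0,0,0]],
])

```text
clock: 9.93
position: [534.4, 128.4, 187.4]
ee_rot: [0.999, 0.038, 0.001, -0.0]
contact_force: [0.9, -0.2, 0.6]
gripper_width: 85.5
```

>>> drive_tool([
  [[0,0.041,0,0,0,0,0],[0,0.041,0,0,0,0,0],[0,0.041,0,0,0,0,0],[0,0.041,0,0,0,0,0],[0,0.041,0,0,0,0,0],[0,0.041,0,0,0,0,0],[0,0.041,0,0,0,0,0],[0,0.041,0,0,0,0,0]],
])

```text
clock: 10.6
position: [559.1, -199.3, 187.2]
ee_rot: [0.999, 0.038, 0.001, 0.0]
contact_force: [1.3, -0.6, -0.3]
gripper_width: 85.6
```

```bash
python3 - <<'E'
from h import *
go(531,-364.5,60,.018)
cv2.imwrite("pics/p4.png",cv2.resize(get_image("top")[110:290,100:240],None,fx=3.3,fy=3.3,interpolation=2))
E
```

```text
t 10.6 pos [ 559.1 -199.3  187.2] F [ 1.3 -0.6 -0.3] w 85.6
shift in final yaw axes mm [-31.1 164.6 127.2] turn [ 0.    -0.001  0.057]
```

View pics/p4.png

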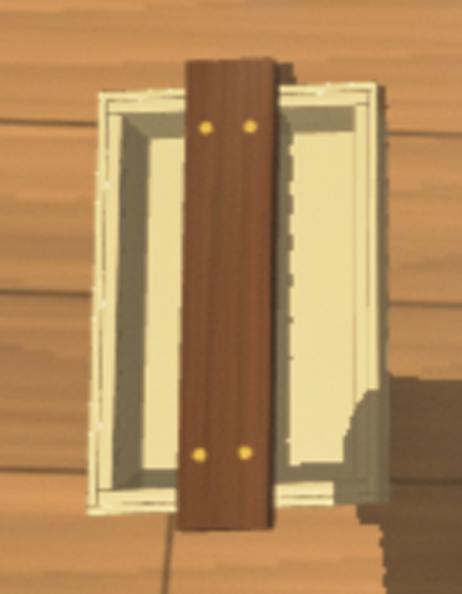

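Bridge seated squarely across both end rims; screws at (206,128),(250,127),(199,455),(245,453) in the crop.

```bash
python3 - <<'E'
from h import *
print(rect([(187,62),(274,58),(272,525),(179,527)],95,(100,110),3.3))
print(rect([(206,128),(250,127),(245,453),(199,455)],95,(100,110),3.3))
print(rect([(471,124),(521,124),(535,500),(482,500)],36,(295,130),4))
go(530,-364.5,60,.018)
E
```

```text
(array([520.1, 311.6]), 'L', np.float64(316.9), 'W', np.float64(59.6), 'yaw', np.float64(0.073), np.float64(0.065))
(array([519.4, 313.6]), 'L', np.float64(222.0), 'W', np.float64(29.8), 'yaw', np.float64(0.066), np.float64(0.064))
(array([ 525.2, -254.3]), 'L', np.float64(221.9), 'W', np.float64(30.0), 'yaw', np.float64(0.022), np.float64(0.03))
t 10.65 pos [ 559.4 -205.4  187. ] F [ 3.6 -2.4  1.8] w 85.1
shift in final yaw axes mm [-32.2 158.5 127. ] turn [ 0.003 -0.001  0.052]
```

```bash
python3 - <<'E'
from h import *
for z in(40,45,50,55,60): print(z,px2w("side",[(320.9,279.1)],z).round(0)[0])
go(530,-364.5,60,.018)
E
```

```text
40 [ 529. -284.   40.]
45 [ 529. -289.   45.]
50 [ 529. -293.   50.]
55 [ 528. -298.   55.]
60 [ 528. -303.   60.]
t 10.65 pos [ 559.4 -205.4  187. ] F [ 3.6 -2.4  1.8] w 85.1
shift in final yaw axes mm [-32.2 158.5 127. ] turn [ 0.003 -0.001  0.052]
```

>>> drive_tool([
  [[0,0,0,0,0,0.052,0],[-0.008,0.035,0.02,0,0,0,0],[-0.008,0.035,0.02,0,0,0,0],[-0.008,0.035,0.02,0,0,0,0],[-0.008,0.035,0.02,0,0,0,0],[0,0.018,0.03,0,0,0,0],[0,0,0,0,0,0,0],[0,0,0,0,0,0,0]],
])

```text
clock: 11.32
position: [529.5, -356.7, 74.6]
ee_rot: [1.0, 0.011, -0.002, -0.001]
contact_force: [-0.0, -0.4, 1.1]
gripper_width: 85.7
```

```bash
python3 - <<'E'
from h import *
go(530,-364.5,14,.018)
E
```

```text
t 11.3167 pos [ 529.5 -356.7   74.6] F [-0.  -0.4  1.1] w 85.7
shift in final yaw axes mm [ 0.4  7.8 60.6] turn [-0.001  0.004  0.003]
```

>>> drive_tool([
  [[0,0.008,0.02,0,0,0,0],[0,0,0.025,0,0,0,0],[0,0,0.015,0,0,0,0],[0,0,0.005,0,0,0,0],[0,0,0,0,0,0,0],[0,0,0,0,0,0,0]],
])

```text
clock: 11.82
position: [532.6, -363.7, 13.1]
ee_rot: [1.0, 0.012, 0.001, 0.001]
contact_force: [1.2, 1.0, 0.1]
gripper_width: 85.4
```

```bash
python3 - <<'E'
from h import *
go(530,-364.5,9,.018)
cv2.imwrite("pics/p5.png",cv2.resize(get_image("side")[240:360,220:420],None,fx=4,fy=4,interpolation=2))
E
```

```text
t 11.8167 pos [ 532.6 -363.7   13.1] F [1.2 1.  0.1] w 85.4
shift in final yaw axes mm [-2.6  0.7  4.1] turn [ 0.002 -0.003  0.007]
```

View pics/p5.png

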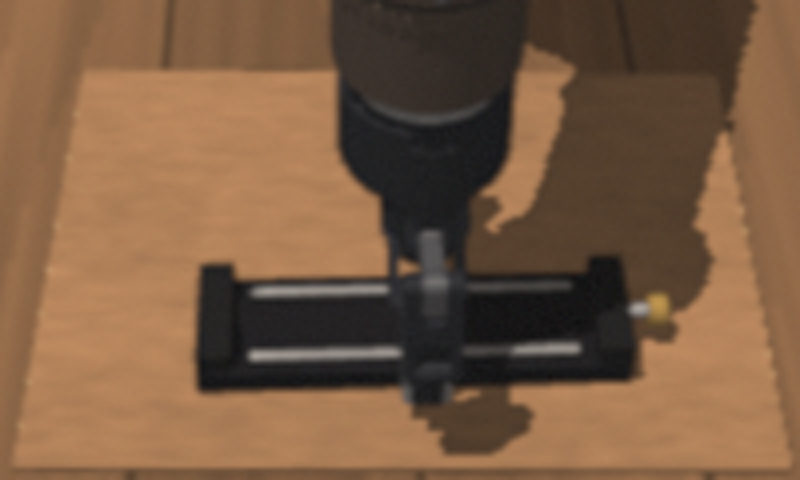

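Fingers straddle the holder, finger at column 428; holder ends at 200 and 633, so the grasp is ~5 mm toward +x; fine.

```bash
python3 - <<'E'
from h import *
p=(np.array([(200,390),(633,380)],float)+.5)/4-.5+np.array((220,240))
w=px2w("side",p,4); print(w.round(1),w.mean(0),np.arctan2(*(w[1]-w[0])[[1,0]]))
E
```

```text
[[ 431.7 -390.6    4. ]
 [ 631.  -390.5    4. ]] [ 531.32342628 -390.55057384    4.        ] 7.782935032278044e-05
```

>>> drive_tool([
  [[0,0,0.002,0,0,0,0],[0,0,0,0,0,0,255],[0,0,0,0,0,0,255],[0,0,0,0,0,0,255],[0,0,0,0,0,0,255],[0,0,0,0,0,0,255],[0,0,0,0,0,0,255],[0,0,0,0,0,0,255]],
])

```text
clock: 12.53
position: [532.0, -364.5, 10.6]
ee_rot: [1.0, 0.012, 0.001, 0.001]
contact_force: [-0.6, -0.2, 4.6]
gripper_width: 52.8
```

>>> drive_tool([
  [[0,0,0,0,0,0,255],[0,0,0,0,0,0,255]],
])

```text
clock: 12.7
position: [531.9, -364.6, 10.6]
ee_rot: [1.0, 0.012, 0.001, 0.001]
contact_force: [0.4, -0.0, 5.5]
gripper_width: 52.6
```

>>> drive_tool([
  [[0,0,-0.005,0,0,0,255],[0,0,-0.015,0,0,0,255],[0,0,-0.03,0,0,0,255],[0,0,-0.04,0,0,0,255],[0,0,-0.04,0,0,0,255],[0,0,-0.02,0,0,0,255],[0,0,0,0,0,0,255],[0,0,0,0,0,0,255]],
])

```text
clock: 13.37
position: [530.7, -363.4, 159.4]
ee_rot: [1.0, 0.011, 0.0, -0.001]
contact_force: [0.0, 0.3, -3.7]
gripper_width: 52.1
```

```bash
python3 - <<'E'
from h import *
go(520,312.5,160,.068)
E
```

```text
t 13.3667 pos [ 530.7 -363.4  159.4] F [ 0.   0.3 -3.7] w 52.1
shift in final yaw axes mm [ 3.520e+01 -6.751e+02 -6.000e-01] turn [-0.001 -0.001 -0.046]
```

>>> drive_tool([
  [[0,0,0,0,0,-0.046,255],[0.002,-0.025,0,0,0,0,255],[0.002,-0.04,0,0,0,0,255],[0.002,-0.04,0,0,0,0,255],[0.002,-0.04,0,0,0,0,255],[0.002,-0.04,0,0,0,0,255],[0.002,-0.04,0,0,0,0,255],[0.002,-0.04,0,0,0,0,255]],
])

```text
clock: 14.03
position: [524.1, -96.7, 156.1]
ee_rot: [0.999, 0.034, -0.003, -0.0]
contact_force: [1.2, 0.9, -3.5]
gripper_width: 52.7
```

>>> drive_tool([
  [[0.002,-0.04,0,0,0,0,255],[0.002,-0.04,0,0,0,0,255],[0.002,-0.04,0,0,0,0,255],[0.002,-0.04,0,0,0,0,255],[0.002,-0.04,0,0,0,0,255],[0.002,-0.04,0,0,0,0,255],[0.002,-0.04,0,0,0,0,255],[0.002,-0.04,0,0,0,0,255]],
])

```text
clock: 14.7
position: [518.1, 222.7, 156.0]
ee_rot: [0.999, 0.034, -0.003, 0.002]
contact_force: [2.1, -0.0, -3.4]
gripper_width: 52.6
```

>>> drive_tool([
  [[0.002,-0.04,0,0,0,0,255],[0.002,-0.03,0,0,0,0,255],[0.001,-0.02,0,0,0,0,255],[0,0,0,0,0,0,255],[0,0,0,0,0,0,255],[0,0,0,0,0,0,255],[0,0,0,0,0,0,255]],
])

```text
clock: 15.28
position: [518.8, 310.2, 158.1]
ee_rot: [0.999, 0.034, -0.001, 0.001]
contact_force: [-0.2, 0.7, -2.5]
gripper_width: 52.7
```

```bash
python3 - <<'E'
from h import *
go(520,312.5,115,.068)
E
```

```text
t 15.2833 pos [518.8 310.2 158.1] F [-0.2  0.7 -2.5] w 52.7
shift in final yaw axes mm [ 1.3 -2.2 43.1] turn [ 0.002  0.002 -0.   ]
```

>>> drive_tool([
  [[0.001,-0.002,0.02,0,0,0,255],[0,0,0.02,0,0,0,255],[0,0,0.008,0,0,0,255],[0,0,0.002,0,0,0,255],[0,0,0,0,0,0,255],[0,0,0,0,0,0,255],[0,0,0,0,0,0,255]],
])

```text
clock: 15.87
position: [520.9, 314.3, 110.5]
ee_rot: [0.999, 0.035, 0.001, -0.001]
contact_force: [-0.1, 0.1, -2.9]
gripper_width: 52.4
```

```bash
python3 - <<'E'
from h import *
go(520,312.5,101.6,.068)
a=get_image("top")[110:290,100:240];b=get_image("side")[60:180,240:380]
cv2.imwrite("pics/p6.png",np.hstack([cv2.resize(a,(350,450),interpolation=2),cv2.resize(b,(450,386),interpolation=2)] if 0 else [cv2.resize(a,(350,450),interpolation=2),cv2.resize(b,(450,450),interpolation=2)]))
E
```

```text
t 15.8667 pos [520.9 314.3 110.5] F [-0.1  0.1 -2.9] w 52.4
shift in final yaw axes mm [-1.   1.7  8.9] turn [-0.001 -0.002  0.001]
```

View pics/p6.png

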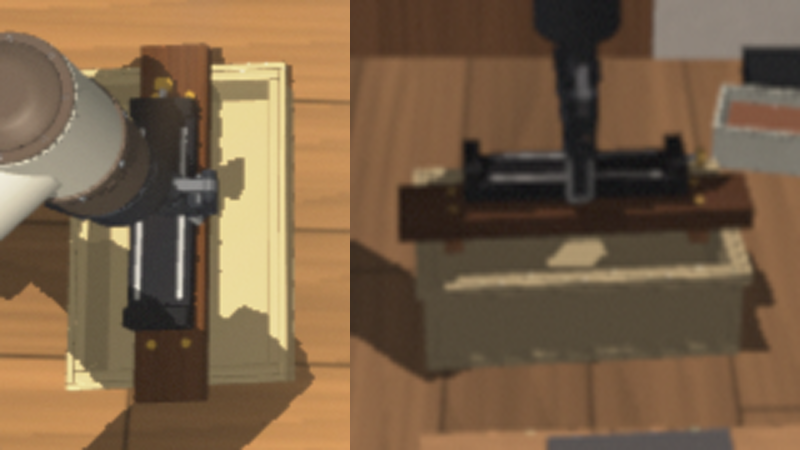

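Holder held level above the bridge, both aligned; holder corners (132,98),(197,97),(193,322),(125,322) in the left panel.

```bash
python3 - <<'E'
from h import *
print(rect([(132,98),(197,97),(193,322),(126,322)],131.9,(100,110),2.5))
print(rect([(140,46),(210,44),(207,400),(135,402)],95,(100,110),2.5))
E
```

```text
(array([520.5, 310.5]), 'L', np.float64(195.3), 'W', np.float64(55.9), 'yaw', np.float64(0.063), np.float64(0.038))
(array([519.1, 311.2]), 'L', np.float64(319.5), 'W', np.float64(62.1), 'yaw', np.float64(0.072), np.float64(0.059))
```

>>> drive_tool([
  [[0,0.001,0.004,0,0,0,255],[0,0,0.003,0,0,0,255],[0,0,0.001,0,0,0,255],[0,0,0,0,0,0,255],[0,0,0,0,0,0,255],[0,0,0,0,0,0,255]],
])

```text
clock: 16.47
position: [520.2, 312.9, 101.6]
ee_rot: [0.999, 0.035, 0.0, 0.0]
contact_force: [-2.2, -0.5, 3.1]
gripper_width: 52.6
```

Contact just made. Press lightly, release, retreat.

>>> drive_tool([
  [[0,0,0,0,0,0,160],[0,0,0,0,0,0,100],[0,0,0,0,0,0,0],[0,0,0,0,0,0,0],[0,0,0,0,0,0,0],[0,0,0,0,0,0,0],[0,0,0,0,0,0,0],[0,0,0,0,0,0,0]],
])

```text
clock: 17.13
position: [520.3, 313.0, 101.1]
ee_rot: [0.999, 0.035, 0.0, -0.0]
contact_force: [-0.7, 0.1, -0.5]
gripper_width: 85.4
```

>>> drive_tool([
  [[0,0,-0.01,0,0,0,0],[0,0,-0.03,0,0,0,0],[0,0,-0.04,0,0,0,0],[0,0.03,0,0,0,0,0],[0,0.04,0,0,0,0,0],[0,0.041,0,0,0,0,0],[0,0.041,0,0,0,0,0],[0,0.041,0,0,0,0,0]],
])

```text
clock: 17.8
position: [533.5, 118.9, 182.3]
ee_rot: [0.999, 0.035, 0.001, -0.0]
contact_force: [0.5, -0.2, 1.2]
gripper_width: 85.6
```

>>> drive_tool([
  [[0.02,0.03,0.01,0,0,0,0],[0.02,0.02,0.02,0,0,0,0],[0,0,0.02,0,0,0,0],[0,0,0,0,0,0,0],[0,0,0,0,0,0,0]],
])

```text
clock: 18.22
position: [576.5, 72.8, 130.9]
ee_rot: [0.999, 0.034, -0.001, 0.0]
contact_force: [1.2, -0.5, 0.2]
gripper_width: 85.4
```

```bash
python3 - <<'E'
from h import *
go(568,63,60,.056)
a=get_image("top")[110:290,100:240]
cv2.imwrite("pics/p7.png",cv2.resize(a,None,fx=3.3,fy=3.3,interpolation=2))
E
```

```text
t 18.2167 pos [576.5  72.8 130.9] F [ 1.2 -0.5  0.2] w 85.4
shift in final yaw axes mm [-9.   9.3 70.9] turn [0.001 0.002 0.013]
```

View pics/p7.png

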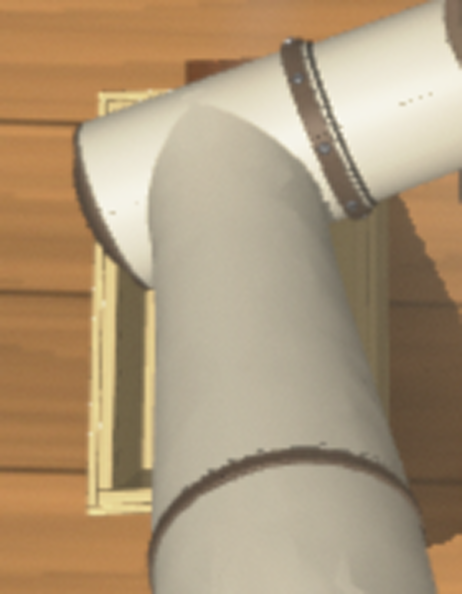

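The arm hides the tub here; I'll check the holder from the side camera later. On to the stone.

>>> drive_tool([
  [[-0.009,0.009,0.03,0,0,0.013,0],[0,0,0.035,0,0,0,0],[0,0,0,0,0,0,0],[0,0,0,0,0,0,0],[0,0,0,0,0,0,0]],
])

```text
clock: 18.68
position: [570.3, 64.9, 68.7]
ee_rot: [1.0, 0.029, 0.002, -0.0]
contact_force: [-0.4, 1.1, 0.4]
gripper_width: 85.2
```

```bash
python3 - <<'E'
from h import *
go(568,63.4,13,.056)
b=get_image("side")
b=np.vstack([cv2.resize(b[90:240,240:420],(600,500),interpolation=2)])
cv2.imwrite("pics/p8.png",b)
E
```

```text
t 18.6833 pos [570.3  64.9  68.7] F [-0.4  1.1  0.4] w 85.2
shift in final yaw axes mm [-2.4  1.4 55.7] turn [-0.    -0.004  0.003]
```

View pics/p8.png

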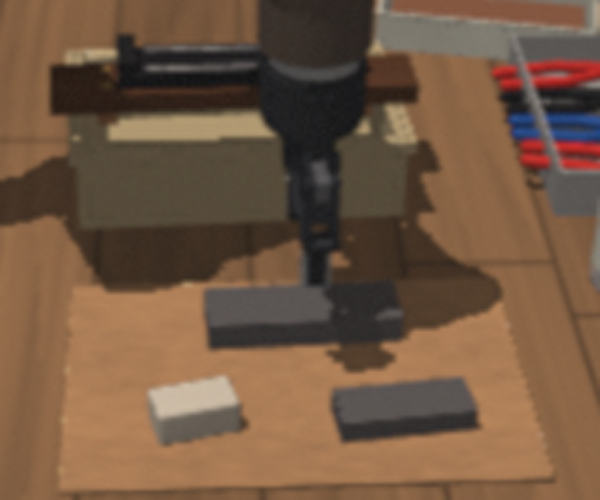

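Holder sits on the bridge, level; tool stands over the stone (ends at 205 and 403), the dresser and short stone clear.

>>> drive_tool([
  [[-0.002,0.001,0.025,0,0,0,0],[0,0,0.02,0,0,0,0],[0,0,0.01,0,0,0,0],[0,0,0,0,0,0,0],[0,0,0,0,0,0,0],[0,0,0,0,0,0,0]],
])

```text
clock: 19.23
position: [568.0, 63.1, 12.8]
ee_rot: [1.0, 0.028, 0.002, -0.0]
contact_force: [0.1, 0.1, -0.1]
gripper_width: 85.8
```

>>> drive_tool([
  [[0,0,0,0,0,0,255],[0,0,0,0,0,0,255],[0,0,0,0,0,0,255],[0,0,0,0,0,0,255],[0,0,0,0,0,0,255],[0,0,0,0,0,0,255],[0,0,0,0,0,0,255],[0,0,0,0,0,0,255]],
])

```text
clock: 19.9
position: [567.3, 62.9, 12.2]
ee_rot: [1.0, 0.028, 0.001, -0.0]
contact_force: [-1.7, 1.4, 5.9]
gripper_width: 48.6
```

>>> drive_tool([
  [[0,0,-0.005,0,0,0,255],[0,0,-0.015,0,0,0,255],[0,0,-0.03,0,0,0,255],[0,0,-0.04,0,0,0,255],[0,0,-0.04,0,0,0,255],[0,0,-0.03,0,0,0,255],[0,0,0,0,0,0,255],[0,0,0,0,0,0,255]],
])

```text
clock: 20.57
position: [566.4, 62.7, 172.1]
ee_rot: [1.0, 0.028, 0.001, -0.001]
contact_force: [-1.1, -0.5, -5.4]
gripper_width: 48.8
```

```bash
python3 - <<'E'
from h import *
go(520,312,170,.066)
E
```

```text
t 20.5667 pos [566.4  62.7 172.1] F [-1.1 -0.5 -5.4] w 48.8
shift in final yaw axes mm [ -29.9 -251.8    2.1] turn [-0.002 -0.002 -0.011]
```

>>> drive_tool([
  [[-0.003,-0.025,0,0,0,-0.011,255],[-0.005,-0.04,0,0,0,0,255],[-0.005,-0.04,0,0,0,0,255],[-0.005,-0.04,0,0,0,0,255],[-0.005,-0.04,0,0,0,0,255],[-0.005,-0.04,0,0,0,0,255],[-0.002,-0.027,0,0,0,0,255],[0,0,0,0,0,0,255]],
])

```text
clock: 21.23
position: [517.8, 316.2, 167.3]
ee_rot: [0.999, 0.036, -0.002, 0.001]
contact_force: [1.0, -0.7, -4.5]
gripper_width: 48.8
```

>>> drive_tool([
  [[0,0,0.02,0,0,0,255],[0,0,0.01,0,0,0,255],[0,0,0,0,0,0,255],[0,0,0,0,0,0,255],[0,0,0,0,0,0,255]],
])

```text
clock: 21.65
position: [520.3, 311.4, 140.8]
ee_rot: [0.999, 0.033, -0.0, 0.0]
contact_force: [-0.6, 0.4, -4.5]
gripper_width: 48.9
```

```bash
python3 - <<'E'
from h import *
go(520,312.3,119.5,.066)
a=get_image("top")[130:280,110:210];b=get_image("side")[60:150,240:380]
cv2.imwrite("pics/p9.png",np.hstack([cv2.resize(a,(300,450),interpolation=2),cv2.resize(b,(500,450),interpolation=2)]))
E
```

```text
t 21.65 pos [520.3 311.4 140.8] F [-0.6  0.4 -4.5] w 48.9
shift in final yaw axes mm [-0.2 -0.9 21.3] turn [0.001 0.001 0.001]
```

View pics/p9.png

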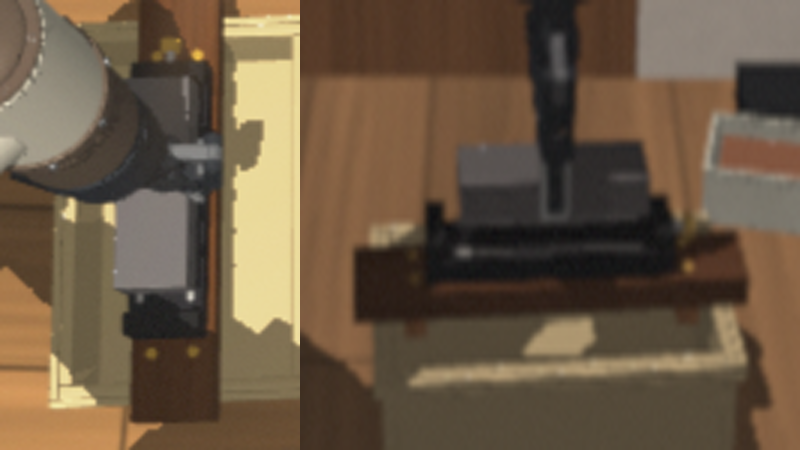

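```bash
python3 - <<'E'
from h import *
print(rect([(129,78),(192,76),(186,288),(114,289)],157.4,(110,130),3))
print(rect([(133,64),(209,62),(206,329),(126,330)],123,(110,130),3))
q=lambda p,z:px2w("top",[(np.array(p)+.5)/3-.5+(110,130)],z).round(1)[0]
print(q((187,76),157.4),q((150,288),157.4),q((186,288),157.4),q((114,288),157.4)," holder",q((170,63),123),q((166,329),123),q((170,333),120))
# side: stone near-bottom edge, holder outer near edges
s=lambda p,z:px2w("side",[(np.array(p)-(300,0)+.5)*(.28,.2)-.5+(240,60)],z).round(1)[0]
print(s((462,220),132),s((655,222),132),s((427,282),95),s((685,270),95))
E
```

```text
(array([520.8, 309.7]), 'L', np.float64(149.9), 'W', np.float64(46.4), 'yaw', np.float64(0.038), np.float64(0.054))
(array([519.1, 310.1]), 'L', np.float64(194.6), 'W', np.float64(55.4), 'yaw', np.float64(0.066), np.float64(0.05))
[597.  294.1 157.4] [446.3 307.  157.4] [447.  282.5 157.4] [445.5 331.4 157.4]  holder [616.2 317.2 123. ] [422.4 303.7 123. ] [420.  301.6 120. ]
[449.7 292.  132. ] [602.2 289.7 132. ] [420.9 288.3  95. ] [629.1 302.6  95. ]
```

Stone hangs level above the seat, within ~2 mm of the holder's centre; lowering with a 1 mm correction.

>>> drive_tool([
  [[-0.001,0,0.01,0,0,0,255],[0,0,0.004,0,0,0,255],[0,0,0.003,0,0,0,255],[0,0,0.002,0,0,0,255],[0,0,0,0,0,0,255],[0,0,0,0,0,0,255],[0,0,0,0,0,0,255]],
])

```text
clock: 22.33
position: [519.2, 312.1, 122.4]
ee_rot: [0.999, 0.034, 0.0, -0.0]
contact_force: [-0.7, 0.4, -4.6]
gripper_width: 48.8
```

>>> drive_tool([
  [[0,0,0.001,0,0,0,255],[0,0,0.001,0,0,0,255],[0,0,0,0,0,0,255],[0,0,0,0,0,0,255],[0,0,0,0,0,0,255]],
])

```text
clock: 22.75
position: [519.1, 312.0, 120.2]
ee_rot: [0.999, 0.034, 0.0, -0.0]
contact_force: [-0.9, -0.3, -5.1]
gripper_width: 48.7
```

>>> drive_tool([
  [[0,0,0.001,0,0,0,255],[0,0,0,0,0,0,255],[0,0,0,0,0,0,255]],
])

```text
clock: 23.0
position: [519.2, 312.1, 119.3]
ee_rot: [0.999, 0.034, 0.0, -0.0]
contact_force: [-0.2, 0.4, -3.2]
gripper_width: 49.0
```

>>> drive_tool([
  [[0,0,0.001,0,0,0,255],[0,0,0,0,0,0,255],[0,0,0,0,0,0,255]],
])

```text
clock: 23.25
position: [519.2, 312.2, 119.2]
ee_rot: [0.999, 0.034, 0.0, -0.0]
contact_force: [-3.6, -1.1, 2.9]
gripper_width: 48.6
```

>>> drive_tool([
  [[0,0,0,0,0,0,160],[0,0,0,0,0,0,100],[0,0,0,0,0,0,0],[0,0,0,0,0,0,0],[0,0,0,0,0,0,0],[0,0,0,0,0,0,0],[0,0,0,0,0,0,0],[0,0,0,0,0,0,0]],
])

```text
clock: 23.92
position: [519.1, 312.0, 118.0]
ee_rot: [0.999, 0.034, -0.0, 0.0]
contact_force: [-0.9, -0.8, -0.2]
gripper_width: 85.6
```

>>> drive_tool([
  [[0,0,-0.01,0,0,0,0],[0,0,-0.03,0,0,0,0],[0,0,-0.04,0,0,0,0],[0,0.03,0,0,0,0,0],[0,0.04,0,0,0,0,0],[0,0.041,0,0,0,0,0],[0,0.041,0,0,0,0,0],[0,0.041,0,0,0,0,0]],
])

```text
clock: 24.58
position: [531.9, 117.9, 199.3]
ee_rot: [0.999, 0.034, 0.001, -0.0]
contact_force: [1.7, 0.3, -0.3]
gripper_width: 85.6
```

>>> drive_tool([
  [[-0.01,0.04,0,0,0,0,0],[-0.01,0.04,0,0,0,0,0],[-0.01,0.04,0,0,0,0,0],[-0.01,0.03,0.02,0,0,0,0],[0,0,0,0,0,-0.1,0],[0,0,0,0,0,-0.095,0],[0,0,0,0,0,0,0],[0,0,0,0,0,0,0]],
])

```text
clock: 25.25
position: [502.5, -33.0, 178.9]
ee_rot: [0.992, 0.129, 0.001, -0.0]
contact_force: [0.4, 0.9, 0.3]
gripper_width: 85.4
```

```bash
python3 - <<'E'
from h import *
go(483,-52.9,60,.261)
a=get_image("top")[130:280,110:210]
cv2.imwrite("pics/p10.png",cv2.resize(a,(400,600),interpolation=2))
E
```

```text
t 25.25 pos [502.5 -33.  178.9] F [0.4 0.9 0.3] w 85.4
shift in final yaw axes mm [-24.   14.2 118.9] turn [ 0.    -0.001 -0.001]
```

View pics/p10.png

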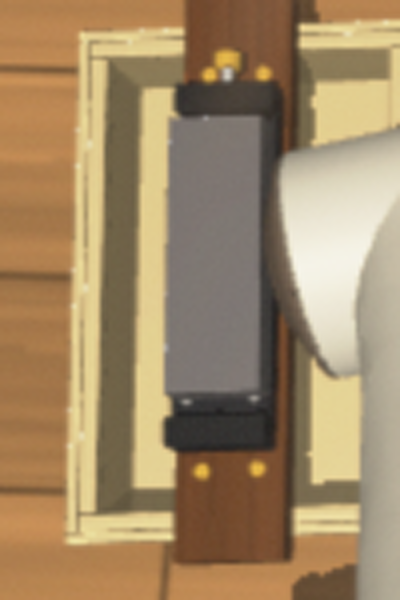

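Stone lies between the stops (top corners ≈ (170,116),(261,114),(259,391),(165,392)), everything aligned.

```bash
python3 - <<'E'
from h import *
print("stone",rect([(170,116),(261,114),(259,391),(165,392)],136,(110,130),4))
print("holder",rect([(178,86),(279,83),(274,445),(165,446)],123,(110,130),4))
E
```

```text
stone (array([520.3, 312.4]), 'L', np.float64(149.8), 'W', np.float64(48.7), 'yaw', np.float64(0.073), np.float64(0.047))
holder (array([517.4, 310.4]), 'L', np.float64(197.6), 'W', np.float64(55.9), 'yaw', np.float64(0.06), np.float64(0.05))
```

>>> drive_tool([
  [[-0.012,0.007,0.03,0,0,0,0],[-0.012,0.007,0.03,0,0,0,0],[0,0,0.035,0,0,0,0],[0,0,0.025,0,0,0,0],[0,0,0,0,0,0,0],[0,0,0,0,0,0,0],[0,0,0,0,0,0,0]],
])

```text
clock: 25.88
position: [484.2, -52.1, 59.6]
ee_rot: [0.991, 0.131, 0.001, 0.0]
contact_force: [1.8, 0.0, 0.1]
gripper_width: 85.5
```

```bash
python3 - <<'E'
from h import *
go(483,-52.9,15,.261)
E
```

```text
t 25.8833 pos [484.2 -52.1  59.6] F [1.8 0.  0.1] w 85.5
shift in final yaw axes mm [-1.4  0.5 44.6] turn [ 0.001 -0.003  0.002]
```

>>> drive_tool([
  [[-0.001,0,0.02,0,0,0,0],[0,0,0.015,0,0,0,0],[0,0,0.009,0,0,0,0],[0,0,0,0,0,0,0],[0,0,0,0,0,0,0],[0,0,0,0,0,0,255],[0,0,0,0,0,0,255],[0,0,0,0,0,0,255]],
])

```text
clock: 26.55
position: [482.3, -52.8, 15.0]
ee_rot: [0.991, 0.131, 0.001, -0.0]
contact_force: [0.2, 0.4, 0.3]
gripper_width: 51.8
```

>>> drive_tool([
  [[0,0,0,0,0,0,255],[0,0,0,0,0,0,255],[0,0,0,0,0,0,255],[0,0,0,0,0,0,255],[0,0,0,0,0,0,255],[0,0,0,0,0,0,255]],
])

```text
clock: 27.05
position: [482.3, -52.8, 14.9]
ee_rot: [0.991, 0.131, 0.001, 0.0]
contact_force: [-1.3, 1.0, 5.3]
gripper_width: 32.8
```

>>> drive_tool([
  [[0,0,-0.005,0,0,0,255],[0,0,-0.015,0,0,0,255],[0,0,-0.035,0,0,0,255],[0,0,-0.04,0,0,0,255],[0,0,-0.04,0,0,0,255],[0,0,-0.04,0,0,0,255],[0,0,0,0,0,0,255],[0,0,0,0,0,0,255]],
])

```text
clock: 27.72
position: [482.5, -52.6, 191.6]
ee_rot: [0.991, 0.131, 0.003, -0.0]
contact_force: [-0.7, -0.1, -1.8]
gripper_width: 32.8
```

```bash
python3 - <<'E'
from h import *
go(520,312.3,185,.066)
E
```

```text
t 27.7167 pos [482.5 -52.6 191.6] F [-0.7 -0.1 -1.8] w 32.8
shift in final yaw axes mm [  61.5 -361.7    6.6] turn [-0.001 -0.006  0.196]
```

>>> drive_tool([
  [[0,0,0,0,0,0.098,255],[0,0,0,0,0,0.098,255],[0.005,-0.03,0,0,0,0,255],[0.007,-0.04,0,0,0,0,255],[0.007,-0.04,0,0,0,0,255],[0.007,-0.04,0,0,0,0,255],[0.007,-0.04,0,0,0,0,255],[0.007,-0.04,0,0,0,0,255]],
])

```text
clock: 28.38
position: [504.9, 180.4, 187.0]
ee_rot: [0.999, 0.033, -0.002, 0.001]
contact_force: [2.3, -0.7, -1.1]
gripper_width: 33.2
```

>>> drive_tool([
  [[0.007,-0.04,0,0,0,0,255],[0.007,-0.04,0,0,0,0,255],[0.007,-0.03,0,0,0,0,255],[0,-0.02,0,0,0,0,255],[0,0,0.01,0,0,0,255],[0,0,0,0,0,0,255],[0,0,0,0,0,0,255],[0,0,0,0,0,0,255]],
])

```text
clock: 29.05
position: [518.3, 308.9, 178.2]
ee_rot: [0.999, 0.033, -0.001, 0.001]
contact_force: [-0.1, 0.1, -0.4]
gripper_width: 32.7
```

```bash
python3 - <<'E'
from h import *
go(520,312.3,147,.066)
E
```

```text
t 29.05 pos [518.3 308.9 178.2] F [-0.1  0.1 -0.4] w 32.7
shift in final yaw axes mm [ 2.  -3.3 31.2] turn [ 0.002  0.002 -0.001]
```

>>> drive_tool([
  [[0.002,-0.003,0.012,0,0,0,255],[0,0,0.008,0,0,0,255],[0,0,0.004,0,0,0,255],[0,0,0.002,0,0,0,255],[0,0,0,0,0,0,255],[0,0,0,0,0,0,255],[0,0,0,0,0,0,255]],
])

```text
clock: 29.63
position: [520.7, 313.6, 153.5]
ee_rot: [0.999, 0.033, 0.0, -0.0]
contact_force: [0.8, -0.1, -0.9]
gripper_width: 32.8
```

>>> drive_tool([
  [[0,0,0,0,0,0,255],[0,0,0,0,0,0,255]],
])

```text
clock: 29.8
position: [520.6, 313.6, 153.5]
ee_rot: [0.999, 0.033, 0.0, -0.0]
contact_force: [-0.0, 1.0, -0.9]
gripper_width: 32.9
```

>>> drive_tool([
  [[0,0.001,0.003,0,0,0,255],[0,0,0.002,0,0,0,255],[0,0,0.001,0,0,0,255],[0,0,0,0,0,0,255],[0,0,0,0,0,0,255],[0,0,0,0,0,0,255]],
])

```text
clock: 30.3
position: [520.6, 312.4, 147.0]
ee_rot: [0.999, 0.033, -0.0, 0.0]
contact_force: [-0.1, -0.6, -1.3]
gripper_width: 33.0
```

>>> drive_tool([
  [[0,0,0.001,0,0,0,255],[0,0,0,0,0,0,255],[0,0,0,0,0,0,255]],
])

```text
clock: 30.55
position: [520.6, 312.5, 146.9]
ee_rot: [0.999, 0.033, 0.0, -0.0]
contact_force: [-2.6, -0.4, 4.2]
gripper_width: 33.3
```

Contact at the predicted height; release and retreat.

>>> drive_tool([
  [[0,0,0,0,0,0,180],[0,0,0,0,0,0,100],[0,0,0,0,0,0,0],[0,0,0,0,0,0,0],[0,0,0,0,0,0,0],[0,0,0,0,0,0,0],[0,0,0,0,0,0,0],[0,0,0,0,0,0,0]],
])

```text
clock: 31.22
position: [520.6, 312.4, 146.0]
ee_rot: [0.999, 0.033, -0.0, 0.0]
contact_force: [-0.4, -0.5, -0.5]
gripper_width: 84.7
```

>>> drive_tool([
  [[0,0,-0.01,0,0,0,0],[0,0,-0.03,0,0,0,0],[0,0,-0.04,0,0,0,0],[0,0.03,-0.02,0,0,0,0],[0,0.04,0,0,0,0,0],[0,0.041,0,0,0,0,0],[0,0.041,0,0,0,0,0],[0,0.041,0,0,0,0,0]],
])

```text
clock: 31.88
position: [533.2, 118.3, 247.4]
ee_rot: [0.999, 0.034, 0.001, -0.0]
contact_force: [-0.2, -0.1, -0.0]
gripper_width: 85.3
```

>>> drive_tool([
  [[-0.01,0.04,0,0,0,0,0],[-0.01,0.04,0,0,0,0,0],[-0.01,0.04,0,0,0,0,0],[0,0.04,0,0,0,0,0],[0,0.04,0,0,0,0,0],[0,0.02,0,0,0,0,0],[0,0,0,0,0,0,0],[0,0,0,0,0,0,0]],
])

```text
clock: 32.55
position: [517.9, -102.7, 246.8]
ee_rot: [0.999, 0.032, 0.0, -0.0]
contact_force: [0.4, -0.3, 0.7]
gripper_width: 85.7
```

```bash
python3 - <<'E'
from h import *
go(520,312.3,147,.066)
a=get_image("top")[130:280,110:210];b=get_image("side")[60:240,240:420]
cv2.imwrite("pics/p11.png",np.hstack([cv2.resize(a,(350,525),interpolation=2),cv2.resize(b,(450,525),interpolation=2)]))
E
```

```text
t 32.55 pos [ 517.9 -102.7  246.8] F [ 0.4 -0.3  0.7] w 85.7
shift in final yaw axes mm [  29.5 -414.    99.8] turn [-0.    -0.001 -0.002]
```

View pics/p11.png

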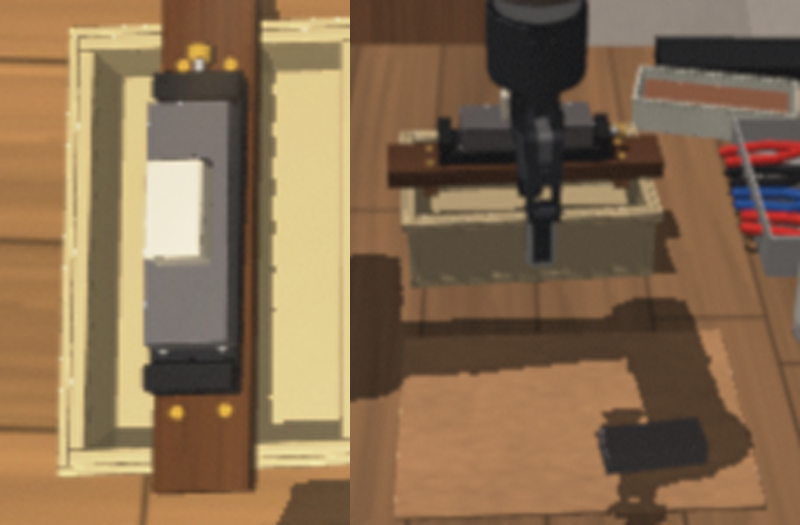

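Dresser lies flat on the whetstone (top corners ≈ (148,160),(204,160),(201,257),(144,257)); the short stone lies where it was.

```bash
python3 - <<'E'
from h import *
print("dres",rect([(148,160),(204,160),(201,257),(144,257)],164,(110,130),3.5))
print("stone",rect([(149,102),(229,100),(227,343),(145,343)],136,(110,130),3.5))
print("bridge screws",rect([(183,65),(231,64),(225,410),(177,412)],95,(110,130),3.5))
job_done()
E
```

```text
dres (array([521.3, 312. ]), 'L', np.float64(58.6), 'W', np.float64(33.2), 'yaw', np.float64(0.052), np.float64(0.031))
stone (array([520. , 312.1]), 'L', np.float64(149.9), 'W', np.float64(48.8), 'yaw', np.float64(0.073), np.float64(0.043))
bridge screws (array([519.8, 313.4]), 'L', np.float64(222.2), 'W', np.float64(30.0), 'yaw', np.float64(0.067), np.float64(0.062))
the job is handed in; nothing more can be done
```

I set up the tub in the order asked: bridge, holder, full-length whetstone, dressing stone. Each was lowered until contact, let go, and left before fetching the next. The job was handed in at about 32.6 s of the 128 s allowed, with the arm clear of everything; no verdict is reported.

- **Positions:** in the last top picture the bridge was at about (520, 313) mm, the stone at (520, 312) and the dresser at (521, 312). The tub measured about (521, 311) at the start. Bridge and stone yaws were 0.04 to 0.07 rad, against about 0.07 for the tub. The contact heights matched the ones I had calculated to within about 1 mm.
- **Holder:** its picture estimates disagreed slightly, 517 to 520 mm in x and 310 to 313 mm in y, because its near end is hard to read. All are well within tolerance.
- **Short whetstone:** it looks unmoved in the last side picture, and I did not measure it again.
- **Pictures:** I viewed 15 and the budget was 14. One of them was blocked by the arm.

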